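Put the feeder plates away in the change-plate rack

TASK

Put the two loose feeder plates away in the plate rack, ribs up: slide the thick orange one into the tall bottom slot and the thin grey one into the low top slot, each pushed fully home against its back stop and left lying flat in its grooves. Leave the black plate in the middle slot where it is, and do not knock the other things on the bench about.

Things in the scene. Friction and masses are not known exactly. Their poses are not given: they have to be found in the camera images.
- thin_plate: Grey feeder plate, a thin disc 160 mm in diameter and 6 mm thick (22 mm with its ribs), about 0.2 kg, lying ribs up on the bench. On top: a hub (42 mm across) and three straight radial ribs 12 mm wide, 16 mm tall, reaching from the hub to 62 mm from the centre, at 0, 120 and 240 degrees from body +x; grip one by its outer part. Origin: centre of the underside, z up.
- thick_plate: Orange feeder plate, a disc 160 mm in diameter and 12 mm thick (28 mm with its ribs), about 0.3 kg, lying ribs up on the bench. On top: a hub (42 mm across) and three straight radial ribs 12 mm wide, 16 mm tall, reaching from the hub to 62 mm from the centre, at 0, 120 and 240 degrees from body +x; grip one by its outer part. Origin: centre of the underside, z up.
- parked_plate: Black feeder plate, the same as the thin one, already in the middle slot of the rack; it stays there.
- rack: Blue raked plate rack on telescopic legs (height differs each time): three tiers of horizontal white grooves in two side walls, open in front and above. Its +x points into the slots, the mouths face its -x; z up. Groove floors 55, 105, 150 mm above this origin. Groove lips stand 67 mm, groove bottoms 84 mm either side of the centre line; ribs and hub pass freely between the lips.
- slot_bottom (a point): Bottom slot, 18 mm high, for the thick plate. Point: where the plate's origin lies at home, on the groove floor against the steel back stop. Axes as the rack's. In every tier the grooves begin 28 mm before home (-x), with mouths flared a further 11 mm, so a plate at home stands out 52 mm in front.
- slot_middle (a point): Middle slot, 12 mm high, taken by the black plate. Point: a plate's home there, as for the others. Each higher tier is set 65 mm further in (+x), so each plate's front stays free from above.
- slot_top (a point): Top slot, 12 mm high, for the thin plate. Point: where the plate's origin lies at home, on the groove floor against the steel back stop. Axes as the rack's.
- collar_a: Bystander: black clamp collar, 52 mm diameter, 36 mm tall with a 30 mm stud on top, near the front of the bench. Origin: centre of its underside.
- collar_b: Bystander: a second such black clamp collar, at the back right. Origin: centre of its underside.
- oil_can: Bystander: upright can, 54 mm diameter, 130 mm tall, behind the loose plates. Origin: centre of its underside.
- screwdriver: Bystander: screwdriver lying flat, 200 mm long, at the back of the bench. Origin: under its middle.
- wrench: Bystander: wrench lying flat, 190 mm long, at the front right of the bench. Origin: under its middle.
Things that resemble listed ones, but are neither listed nor needed, are in the scene too. Leave any red look-alike of the thin_plate alone.

How it is judged:
At the end, for the whole second after the job is handed in: The orange plate in the bottom slot and the grey plate in the top slot, each with its underside's centre within 7 mm of the slot's home point along and across the rack and 3 mm in height, level within 0.06 rad, ribs up, and at rest (x of thick_plate in the frame of slot_bottom between -0.007 and 0.007 m and y of thick_plate in the frame of slot_bottom between -0.007 and 0.007 m and z of thick_plate in the frame of slot_bottom between -0.003 and 0.003 m and angle between each of thick_plate, thin_plate's own z axis and vertical below 0.06 rad and linear speed of each of thick_plate, thin_plate below 0.02 m/s and x of thin_plate in the frame of slot_top between -0.007 and 0.007 m and y of thin_plate in the frame of slot_top between -0.007 and 0.007 m and z of thin_plate in the frame of slot_top between -0.003 and 0.003 m); the robot touches nothing.
It fails at once if the black plate is shifted more than 15 mm (distance of parked_plate from where it was at the start of the episode above 0.015 m).
It fails at once if another thing on the bench is knocked more than 40 mm away (distance of any of collar_a, collar_b, oil_can, screwdriver, wrench from where it was at the start of the episode above 0.04 m).
It also fails if it takes over 64 s, if anything falls off the work surface, if the arm or the gripper's body presses on something with over 40 N, if the wrist force passes 120 N, or if a joint passes its speed limit or range.

ROBOT

A 6-joint arm with a two-finger parallel gripper is mounted at the origin on the work surface. World frame = base frame: x ahead of the robot, y to its left, z up, the work surface at z = 0. Lengths are in m, angles in rad, forces in N, time in s.
With the tool pointing down it reaches from about 0.35 to 0.85 m from the base axis. Payload 8.1 kg.
Tool frame: the origin (TCP) lies between the finger pads; the fingertips stand 11 mm ahead of it and the grasp point (between the pads) lies 8 mm behind it (robot.tips_ahead is the distance from the TCP to the fingertips, in m); z points along the fingers, y is the line along which they close (so a half turn about z gives the same grasp; the last joint's range is limited). The gripper opens to 93 mm and grips with 3 to 60 N. Pads are 15 mm wide; open, the fingers measure 128 mm over their backs; the gripper's body (75 mm by 188 mm) begins 65 mm behind the grasp point.
Start: joints at [-1.432, 0.13, 1.488, -0, 1.523, -0.085], TCP at [0.133, -0.585, 0.23] pointing down, gripper open.
Joint ranges: [-2.96, 2.96], [-0.89, 2.26], [0.02, 2.5], [-1.34, 4.48], [0, 2.73], [-2.66, 2.66]. Speed limits (rad/s): [2.39, 2.39, 2.79, 3.14, 3.14, 3.14].

INTERFACE

Orientations are given as a rotation vector (axis times angle).
In Python, from plant import robot gives the robot as it stands. The module is installed in compiled form; this text tells all that it offers.
- The arm moves only by the tool move_arm, never from a script. Its argument "deltas" is one flat list of numbers, 7 for each row, row after row: the shift along the tool's x, y, z in m, then the turn, a rotation vector about the tool's x, y, z in rad, then the opening, from 0 (shut) to 1 (fully open). A call has 1 to 12 rows; each row is the pose to reach, as a shift and turn from the pose commanded when the call began, along the tool's axes at that moment; what a row does not reach only later rows make up. A row lasts 1/8 s, in which the tool goes at most 62.5 mm and 10.7 degrees, less where a joint would pass 70% of its speed; a pose out of reach is approached as far as the arm can. A call with a gripper value outside its range is refused whole. The fingers move at their own pace and stop on an object; "squeeze" is the grip in N (left out, the last holds). Time passes only in rows, so rows that repeat a pose let the fingers close. It gives the time, the measured TCP pose, the force, the opening and the grip force at its end, in the units of the state.
- robot.read_state(): the state, without advancing time (a new reading comes with each control period).
- robot.read_camera(name): name is "scene" or "top" or "wrist"; returns (picture, depth): 400x640x3 uint8, red, green, blue; 400x640 float32, m along the optical axis (not along the pixel's ray), 0 where there is no reading.
- robot.camera_model(name): a dict with "K" (3x3 intrinsics, pixels), "R" (3x3) and "t" (3): a world point X has camera coordinates R X + t; the wrist camera has in their place "tool_from_camera" (4x4, takes a point from camera to tool coordinates, whose origin is the TCP and whose axes are the flange's). Camera axes: x right, y down, z forward; pixel columns grow to the right and rows downward; lengths in m; the calibration is good to about 2 mm. The wrist camera is an equidistant fisheye: a pixel r from the principal point sees the ray r / f radians off the axis. A picture is of the moment at which its call begins: read the wrist's pose just before it. camera_model takes no time and is no camera call.
- robot.close_job(): hands the job in; it is judged then, once.
Trained networks look in the newest picture that a camera, given by its name, has taken for a name from the list of things; names that differ only in an ending like _2 or _b are one class to them, and where a whole thing is asked for, a point or a joint stands for the part that bears it (a point fixed in the world has none). Each returns a list of dicts, best first, with "confidence" (0 to 1); they miss things now and then, are a little off and sometimes report something else, mostly with a low value. They report only what shows in the picture. A call takes as long as a camera call. They do not tell look-alikes from the thing itself.
- robot.recognise(camera, label): "uv" ([column, row] in pixels, amid what is visible of it).
The state is a dict: "t": time; "q": joint angles; "dq": joint speeds; "joint_torque": joint torques, N m; "tool_pos": TCP position; "orientation": TCP orientation; "force": force on the tool from outside, world axes, zero at the start; "wrist_torque": the same for the moment, N m; "opening": finger opening in m; "gripper_force": force on a finger pad.
Only numpy, scipy, OpenCV 4.12 (cv2) and the standard library are available. Lean on these libraries where they do the work, as an engineer would, in place of code of your own. Each camera call takes 0.05 s, during which the arm holds its last target. There are 200 camera calls.

## Working session

There is one attempt and no reset: what is moved stays moved. The work goes in short steps, Python scripts to look and compute and a tool call to move; the robot and the scene stay as the last step left them, time stands still between calls to the robot, and variables do not carry over. Pictures are saved under pics/ and viewed, at most 10 in all, crops included, and the job is handed in when it is done.

Besides the shell and the picture viewer there is one more tool, called after ">>>" by a JSON object that holds its "method" and its "body", one argument or row to a line. move_arm: Moves the arm, as the interface text tells. Its arguments: {"type":"object","properties":{"deltas":{"type":"array","items":{"type":"number"}},"squeeze":{"type":"number"}},"required":["deltas"]}

```bash
mkdir -p pics; cat > h.py <<'E'
import numpy as np, cv2
from scipy.spatial.transform import Rotation as Rn
from plant import robot
def cloud(name):
    img,d=robot.read_camera(name); m=robot.camera_model(name)
    K=np.array(m['K']);v,u=np.mgrid[:400,:640]
    P=np.stack([(u-K[0,2])/K[0,0]*d,(v-K[1,2])/K[1,1]*d,d],-1)
    X=(P-np.array(m['t']))@np.array(m['R'])
    X[d==0]=np.nan
    return img,X
E
python3 - <<'E'
from h import *
a,X=cloud('top'); b,Y=cloud('scene')
np.savez('c0.npz',a=a,X=X,b=b,Y=Y)
cv2.imwrite('pics/top0.png',a[...,::-1]); cv2.imwrite('pics/scene0.png',b[...,::-1])
for c,Z in(('top',X),('scene',Y)):
  for l in ['thin_plate','thick_plate','parked_plate','rack','collar_a','oil_can','screwdriver','wrench']:
    for r in robot.recognise(c,l)[:4]:
        u,v=map(int,r['uv']); print(c,l,round(r['confidence'],2),u,v,Z[v,u].round(3))
print(robot.read_state())
E
```

```text
top thin_plate 0.88 369 286 [ 0.2   -0.286  0.023]
top thin_plate 0.58 302 196 [ 0.488 -0.081  0.024]
top thin_plate 0.56 445 189 [ 0.504 -0.542  0.019]
top thin_plate 0.34 376 126 [ 0.705 -0.321  0.063]
top thick_plate 0.77 366 192 [ 0.497 -0.286  0.025]
top parked_plate 0.7 205 183 [0.508 0.203 0.158]
top rack 0.74 182 175 [0.538 0.277 0.136]
top collar_a 0.55 338 238 [ 0.347 -0.191  0.066]
top collar_a 0.51 377 124 [ 0.712 -0.325  0.063]
top collar_a 0.31 332 138 [ 0.648 -0.177  0.129]
top oil_can 0.78 329 136 [ 0.655 -0.168  0.129]
top screwdriver 0.59 300 134 [ 0.697 -0.076  0.016]
top wrench 0.93 380 243 [ 0.335 -0.328  0.004]
scene thin_plate 0.75 253 166 [ 0.21  -0.281  0.009]
scene thin_plate 0.68 337 233 [ 0.507 -0.09   0.016]
scene thin_plate 0.55 155 263 [ 0.521 -0.546  0.022]
scene thick_plate 0.82 258 250 [ 0.533 -0.295  0.029]
scene parked_plate 0.69 450 184 [0.518 0.185 0.156]
scene rack 0.76 480 194 [0.596 0.221 0.195]
scene collar_a 0.96 255 314 [ 0.719 -0.318  0.042]
scene collar_a 0.87 291 191 [ 0.36  -0.188  0.04 ]
scene oil_can 0.87 311 278 [ 0.691 -0.186  0.107]
scene screwdriver 0.69 363 295 [ 0.704 -0.068  0.023]
scene wrench 0.68 231 204 [ 0.345 -0.353  0.005]
{'t': 0.9, 'q': array([-1.43240131e+00,  1.30362131e-01,  1.48818027e+00,  1.19444198e-06,
        1.52295449e+00, -8.53916666e-02]), 'dq': array([ 0.00198953,  0.0013192 ,  0.00029241, -0.00154164, -0.00065326,
        0.00081929]), 'joint_torque': array([-4.66453785e-04, -5.59755456e+01, -4.92067480e+01,  7.70721654e-02,
        2.25283171e-02,  2.02073473e-06]), 'tool_pos': array([ 0.13318578, -0.5850654 ,  0.22966871]), 'orientation': array([3.12185152e+00, 3.50779472e-01, 5.85919826e-06]), 'force': array([-0.16144409, -0.81537338, -0.66176921]), 'wrist_torque': array([0.00092968, 0.07101274, 0.03090826]), 'gripper_force': 0.0, 'opening': 0.09265850842477616}
```

View pics/top0.png

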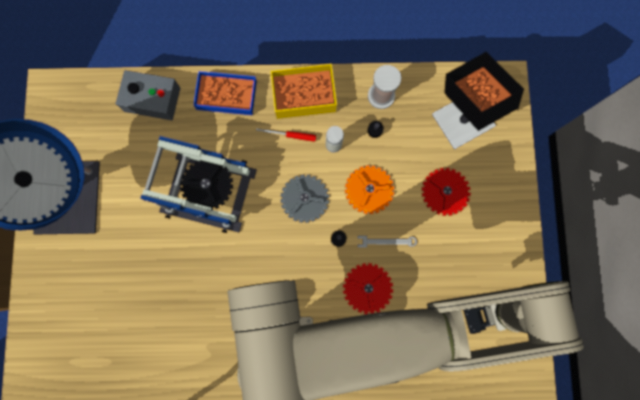

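View pics/scene0.png

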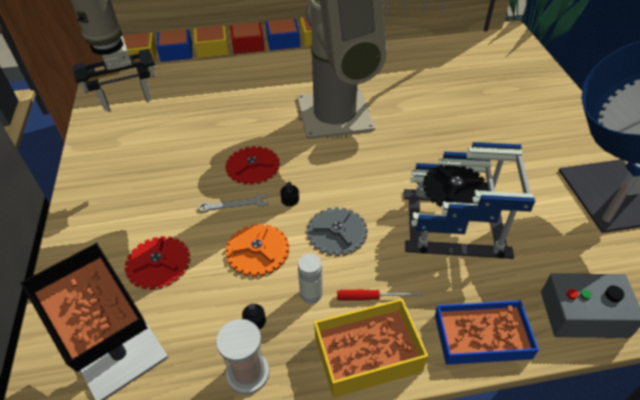

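Top view: grey plate at (305,198), orange at (370,189), red look-alikes at (369,288) and (446,190). The rack is around (200,182), with its mouths facing right (world -y). The scene view agrees. Next I measure the plates and the rack.

```bash
cat >> h.py <<'E'
def plate(P,guess,th,floor=0.):
    """P Nx3 world points; returns centre, rib phase(deg, mod 120), top z"""
    c=np.array(guess,float)[:2]
    for _ in range(4):
        r=np.hypot(*(P[:,:2]-c).T); Q=P[(r<.092)&(P[:,2]>floor+th-.004)&(P[:,2]<floor+th+.025)]
        low=Q[Q[:,2]<floor+th+.006]
        (cx,cy),rad=cv2.minEnclosingCircle(low[:,:2].astype(np.float32)); 
        ch=cv2.convexHull(low[:,:2].astype(np.float32))[:,0]
        A=np.c_[2*ch,np.ones(len(ch))]; s=np.linalg.lstsq(A,(ch**2).sum(1),rcond=None)[0]; c=s[:2]
    d=Q[:,:2]-c; r=np.hypot(*d.T); k=(r>.028)&(r<.06)&(Q[:,2]>floor+th+.011)
    a=np.arctan2(d[k,1],d[k,0]); ph=np.degrees(np.angle(np.exp(3j*a).sum()))/3
    coh=abs(np.exp(3j*a).mean())
    return c,(cx,cy),rad,ph,coh,k.sum(),np.median(low[:,2])
E
python3 - <<'E'
from h import *
z=np.load('c0.npz'); 
for n,im,X in(('top',z['a'],z['X']),('scene',z['b'],z['Y'])):
    P=X.reshape(-1,3); P=P[~np.isnan(P[:,0])]
    print(n,'bench',np.median(P[(abs(P[:,0]-.42)<.03)&(abs(P[:,1]+.0)<.05),2]))
    print('thin',plate(P,(.488,-.081),.006)); print('thick',plate(P,(.497,-.286),.012))
    k=(abs(P[:,0]-.51)<.03)&(abs(P[:,1]-.2)<.1)
    print(np.histogram(P[k,2],bins=np.arange(0,.26,.01))[0])
# ortho maps of the rack
s=2.2; 
def ortho(im,X):
    H=np.zeros((330,440,3),np.uint8); Hz=np.zeros((330,440),np.uint8); Z=np.full((330,440),-1.)
    for p,c in zip(X.reshape(-1,3),im.reshape(-1,3)):
        if np.isnan(p[0]):continue
        u=int((.45-p[1])*1000); v=int((.68-p[0])*1000)
        if 0<=u<438 and 0<=v<328 and p[2]>Z[v,u]:
            H[v:v+3,u:u+3]=c[::-1]; Z[v:v+3,u:u+3]=p[2]; Hz[v:v+3,u:u+3]=np.clip(p[2]*1000,0,255)
    return H,cv2.applyColorMap(Hz,cv2.COLORMAP_JET)
A=ortho(z['a'],z['X']);B=ortho(z['b'],z['Y'])
o=cv2.resize(np.vstack([np.hstack(A),np.hstack(B)]),(800,600)); cv2.imwrite('pics/ortho.png',o)
E
```

```text
top bench -0.0001911169145750119
thin (array([ 0.48827972, -0.08163091]), (0.4879133701324463, -0.0808471292257309), 0.09189242869615555, np.float64(20.660865016606312), np.float64(0.9290037344170647), np.int64(104), np.float64(0.005797553521217244))
thick (array([ 0.5069193 , -0.29414003]), (0.5031797885894775, -0.29479992389678955), 0.08818068355321884, np.float64(33.6874932921656), np.float64(0.9428531630206368), np.int64(97), np.float64(0.011942601199090736))
[198  20   0   0   0   0   0   0   0   0   0   1  14 475 364 228  18   0
   0   0   0   0   0   0   0]
scene bench -0.0007108584611651206
thin (array([ 0.48823376, -0.08050689]), (0.488145112991333, -0.08100925385951996), 0.09151755273342133, np.float64(19.785413509413754), np.float64(0.9089844369902952), np.int64(144), np.float64(0.005166988543275637))
thick (array([ 0.51268073, -0.29690926]), (0.5124308466911316, -0.2959457039833069), 0.08187127858400345, np.float64(33.20391031936666), np.float64(0.9619118572999862), np.int64(144), np.float64(0.010931808043115027))
[119   0   0   0   0   0   0   0   0   0   0   0   9 613 285 295   2   0
   0   0   0   0   0   0   0]
```

View pics/ortho.png

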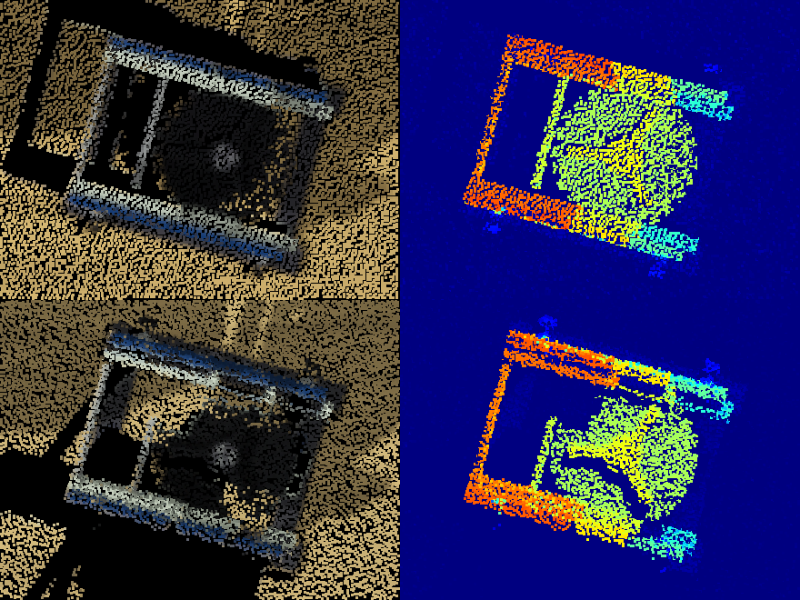

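The height map shows the rack turned about 13° from world +y. Its top tier is at the left/back, and the black plate is in the middle slot, about (0.52, 0.20). Next come finer fits of the plates, the rack yaw and the floor heights.

```bash
cat >> h.py <<'E'
def disc(P,g,zlo,zhi,R=.08):
    """fixed radius: area centroid and LSQ soft disc fit on a 2 mm grid"""
    from scipy.optimize import minimize
    Q=P[(np.hypot(*(P[:,:2]-g).T)<.12)]
    lab=((Q[:,2]>zlo)&(Q[:,2]<zhi)).astype(float)
    def cost(c):
        r=np.hypot(*(Q[:,:2]-c).T); return ((1/(1+np.exp((r-R)/.003))-lab)**2).sum()
    o=minimize(cost,g,method='Nelder-Mead',options=dict(xatol=1e-5,fatol=1e-4)); c=o.x
    d=Q[:,:2]-c; r=np.hypot(*d.T)
    m=(r>.028)&(r<.06)&(lab>0); zz=np.median(Q[m&(Q[:,2]<zhi-.009),2])
    k=(r>.028)&(r<.06)&(lab>0)&(Q[:,2]>zz+.008)
    a=np.arctan2(d[k,1],d[k,0]); e=np.exp(3j*a).mean()
    return c.round(4),round(np.degrees(np.angle(e))/3,2),round(abs(e),2),round(zz,4)
E
python3 - <<'E'
from h import *
z=np.load('c0.npz')
for n,X in(('top',z['X']),('scene',z['Y'])):
    P=X.reshape(-1,3); P=P[~np.isnan(P[:,0])]
    print(n,'thin',disc(P,np.array([.488,-.081]),.003,.03)); print('thick',disc(P,np.array([.508,-.294]),.006,.035))
    # rack yaw from walls
    k=(P[:,1]>.05)&(P[:,1]<.42)&(P[:,0]>.38)&(P[:,0]<.68)&(P[:,2]>.08)
    W=P[k]
    best=None
    for yaw in np.radians(np.arange(60,95,.25)):
        e=np.array([-np.sin(yaw),np.cos(yaw)]); w=W[:,:2]@e
        h,_=np.histogram(w,bins=np.arange(w.min(),w.max()+.002,.002)); sc=(h.astype(float)**2).sum()
        lo,hi=np.percentile(w,[.5,99.5])
        if best is None or hi-lo<best[0]: best=(hi-lo,yaw,lo,hi)
    wd,yaw,lo,hi=best; ex=np.array([np.cos(yaw),np.sin(yaw)]); e=np.array([-ex[1],ex[0]])
    print('rack width',wd,'yaw',np.degrees(yaw),'mid',(lo+hi)/2)
    u=W[:,:2]@ex; w=W[:,:2]@e-(lo+hi)/2
    for sgn in(1,-1):
        kk=(sgn*w>.07); 
        for a in np.arange(u[kk].min(),u[kk].max(),.015):
            j=kk&(u>=a)&(u<a+.015); print(sgn,round(a,3),j.sum(),np.percentile(W[j,2],[10,50,90]).round(4), np.percentile(sgn*w[j],[2,98]).round(4))
    pk=(abs(w)<.06); c=np.array([.52,.195])
    Pm=W[pk]; print('parked',disc(np.r_[Pm,P[(P[:,2]<.08)]],c,.115,.17))
    print('parked u,mid',c@ex,c@e-(lo+hi)/2)
    h,b=np.histogram(Pm[:,2],bins=np.arange(.11,.18,.002)); print(dict(zip(b.round(3),h)))
    # bars
    for zl,zh,ul in((.18,.25,0),(.11,.17,.09)):
        j=pk&(W[:,2]>zl)&(W[:,2]<zh)&(u>c@ex+ul); print('bar',np.percentile(u[j],[2,20,50,80,98]).round(4),np.median(W[j,2]))
E
```

```text
top thin (array([ 0.4873, -0.0851]), np.float64(20.23), np.float64(0.93), np.float64(0.0069))
thick (array([ 0.5123, -0.2978]), np.float64(33.71), np.float64(0.87), np.float64(0.0121))
rack width 0.19173726886235654 yaw 74.75 mid -0.43798282410170447
1 0.229 41 [0.0837 0.1061 0.1188] [0.0708 0.0953]
1 0.244 45 [0.1025 0.1105 0.1228] [0.0706 0.096 ]
1 0.259 45 [0.1017 0.1104 0.1221] [0.0706 0.0953]
1 0.274 45 [0.1019 0.1145 0.1238] [0.0722 0.096 ]
1 0.289 64 [0.1044 0.1222 0.1522] [0.0706 0.0953]
1 0.304 65 [0.1259 0.1517 0.1671] [0.0713 0.0957]
1 0.319 49 [0.1351 0.153  0.1675] [0.0714 0.0956]
1 0.334 58 [0.1199 0.1546 0.1676] [0.0711 0.0958]
1 0.349 65 [0.1417 0.1625 0.1943] [0.0704 0.0957]
1 0.364 76 [0.1533 0.1907 0.2001] [0.0704 0.0955]
1 0.379 58 [0.1827 0.1981 0.2033] [0.0705 0.0961]
1 0.394 55 [0.1634 0.1978 0.2034] [0.0707 0.0956]
1 0.409 55 [0.1648 0.1971 0.2018] [0.0711 0.0959]
1 0.424 48 [0.1933 0.1986 0.2034] [0.0707 0.0953]
1 0.439 75 [0.101  0.1948 0.203 ] [0.071  0.0972]
1 0.454 49 [0.1917 0.1986 0.202 ] [0.0713 0.0956]
1 0.469 47 [0.1923 0.1993 0.2042] [0.0704 0.0958]
[... 5093 characters left out ...]
at64(0.142): np.int64(71), np.float64(0.144): np.int64(56), np.float64(0.146): np.int64(59), np.float64(0.148): np.int64(41), np.float64(0.15): np.int64(48), np.float64(0.152): np.int64(139), np.float64(0.154): np.int64(117), np.float64(0.156): np.int64(67), np.float64(0.158): np.int64(20), np.float64(0.16): np.int64(2), np.float64(0.162): np.int64(0), np.float64(0.164): np.int64(0), np.float64(0.166): np.int64(0), np.float64(0.168): np.int64(6), np.float64(0.17): np.int64(6), np.float64(0.172): np.int64(8), np.float64(0.174): np.int64(14), np.float64(0.176): np.int64(14)}
bar [0.4778 0.479  0.4808 0.4844 0.4874] 0.1907558975075527
bar [0.4149 0.4158 0.4186 0.4208 0.4802] 0.14597604434100786
```

```bash
cat >> h.py <<'E'
def go(p,yaw,s=None):
    """row to reach TCP p with tool x at world yaw (deg), pointing straight down"""
    s=s or robot.read_state(); R0=Rn.from_rotvec(s['orientation'])
    a=np.radians(yaw); T=np.array([[np.cos(a),np.sin(a),0],[np.sin(a),-np.cos(a),0],[0,0,-1]])
    d=R0.inv().apply(np.array(p)-s['tool_pos']); r=(R0.inv()*Rn.from_matrix(T)).as_rotvec()
    print(p,yaw,'->',d.round(4),r.round(4))
def st():
    s=robot.read_state(); R=Rn.from_rotvec(s['orientation']).as_matrix()
    print('t',s['t'],'pos',s['tool_pos'].round(4),'yaw',np.degrees(np.arctan2(R[1,0],R[0,0])).round(2),'F',s['force'].round(1),'open',round(s['opening'],4),'gf',round(s['gripper_force'],1))
yaw=np.radians(74.75); ex=np.array([np.cos(yaw),np.sin(yaw)]); ey=np.array([-ex[1],ex[0]])
def rk(u,w,z): return np.r_[u*ex+(w-.440)*ey,z].round(4)   # u,w in rack axes
E
python3 -c "
from h import *
go([.513,-.345,.11],93.8); go([.513,-.345,.025],93.8)"
```

```text
[0.513, -0.345, 0.11] 93.8 -> [ 0.4236 -0.1498  0.1197] [ 1.0000e-04  1.0000e-04 -1.4133e+00]
[0.513, -0.345, 0.025] 93.8 -> [ 0.4236 -0.1498  0.2047] [ 1.0000e-04  1.0000e-04 -1.4133e+00]
```

>>> {"method": "move_arm", "body": {
  "deltas": [0.4236,-0.1498,0.1197,0,0,-1.4133,0.5,0.4236,-0.1498,0.1197,0,0,-1.4133,0.5,0.4236,-0.1498,0.1197,0,0,-1.4133,0.5,0.4236,-0.1498,0.1197,0,0,-1.4133,0.5,0.4236,-0.1498,0.1197,0,0,-1.4133,0.5,0.4236,-0.1498,0.1197,0,0,-1.4133,0.5,0.4236,-0.1498,0.1197,0,0,-1.4133,0.5,0.4236,-0.1498,0.1197,0,0,-1.4133,0.5,0.4236,-0.1498,0.1197,0,0,-1.4133,0.5,0.4236,-0.1498,0.1197,0,0,-1.4133,0.5,0.4236,-0.1498,0.1197,0,0,-1.4133,0.5,0.4236,-0.1498,0.1197,0,0,-1.4133,0.5]
}}

```text
t: 2.4
tool_pos: [0.5124, -0.3459, 0.1105]
orientation: [2.148, 2.291, -0.0]
force: [0.5, -0.2, -0.3]
opening: 0.0468
gripper_force: 0.0
```

```bash
python3 -c "
from h import *
st(); go([.513,-.345,.11],93.8); go([.513,-.345,.025],93.8)
im,d=robot.read_camera('wrist'); cv2.imwrite('pics/w1.png',im[...,::-1])
a,X=cloud('top');P=X.reshape(-1,3)
b,Y=cloud('scene')
print(robot.camera_model('wrist'))"
```

```text
t 2.4 pos [ 0.5124 -0.3459  0.1105] yaw 93.68 F [ 0.5 -0.2 -0.3] open 0.0468 gf 0.0
[0.513, -0.345, 0.11] 93.8 -> [0.0009 0.0006 0.0005] [ 0.0005  0.0006 -0.002 ]
[0.513, -0.345, 0.025] 93.8 -> [0.0009 0.0006 0.0855] [ 0.0005  0.0006 -0.002 ]
{'K': array([[309.70691629,   0.        , 325.35113947],
       [  0.        , 309.70691629, 201.64110442],
       [  0.        ,   0.        ,   1.        ]]), 'tool_from_camera': array([[-5.08568814e-04, -9.58759381e-01, -2.84218563e-01,
         7.88622605e-02],
       [ 9.99999749e-01, -3.47661725e-04, -6.16584449e-04,
         1.02807680e-03],
       [ 4.92344209e-04, -2.84218805e-01,  9.58759317e-01,
        -1.56012441e-01],
       [ 0.00000000e+00,  0.00000000e+00,  0.00000000e+00,
         1.00000000e+00]])}
```

View pics/w1.png

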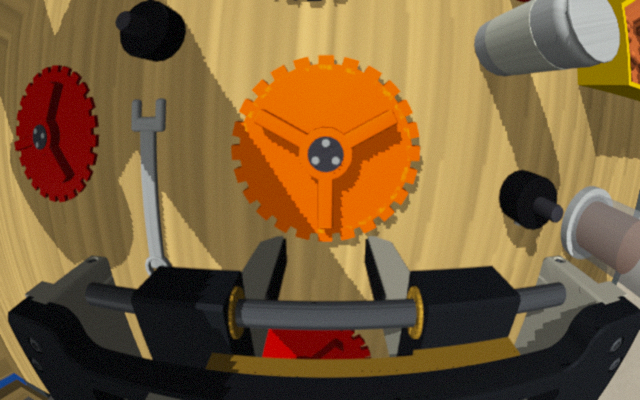

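The wrist view shows the orange plate's rib straight down the gripper's centre line: hub at (326,155), rib ending at about (325,228), fingers at 265 and 385. I descend and grip.

>>> {"method": "move_arm", "body": {
  "deltas": [0,0.0006,0.045,0,0,0,0.5,0,0.0006,0.07,0,0,0,0.5,0,0.0006,0.08,0,0,0,0.5,0,0.0006,0.0855,0,0,0,0.5,0,0.0006,0.0855,0,0,0,0.5,0,0.0006,0.0855,0,0,0,0,0,0.0006,0.0855,0,0,0,0,0,0.0006,0.0855,0,0,0,0,0,0.0006,0.0855,0,0,0,0],
  "squeeze": 60
}}

```text
t: 3.68
tool_pos: [0.5135, -0.345, 0.0246]
orientation: [-2.146, -2.294, 0.0]
force: [-0.1, 0.0, 0.2]
opening: 0.012
gripper_force: 59.2
```

```bash
python3 -c "
from h import *
st()"
```

```text
t 3.675 pos [ 0.5135 -0.345   0.0246] yaw 93.8 F [-0.1  0.   0.2] open 0.012 gf 59.2
```

```bash
python3 -c "
from h import *
print(rk(.09,0,.12))
go([.5135,-.345,.12],93.8);go(rk(.075,0,.12),74.75)"
```

```text
[ 0.4482 -0.0289  0.12  ]
[0.5135, -0.345, 0.12] 93.8 -> [ 0.      0.     -0.0954] [-0.0002  0.0002  0.0001]
[ 0.4442 -0.0434  0.12  ] 74.75 -> [ 0.3055 -0.0491 -0.0954] [-2.000e-04  2.000e-04  3.325e-01]
```

Lift first, then carry it to the front of the bottom slot.

>>> {"method": "move_arm", "body": {
  "deltas": [0,0,-0.01,0,0,0,0,0,0,-0.035,0,0,0,0,0,0,-0.07,0,0,0,0,0.02,-0.003,-0.0954,0,0,0.04,0,0.06,-0.01,-0.0954,0,0,0.09,0,0.105,-0.017,-0.0954,0,0,0.14,0,0.155,-0.025,-0.0954,0,0,0.19,0,0.205,-0.033,-0.0954,0,0,0.24,0,0.25,-0.041,-0.0954,0,0,0.29,0,0.285,-0.046,-0.0954,0,0,0.3325,0,0.3055,-0.0491,-0.0954,0,0,0.3325,0,0.3055,-0.0491,-0.0954,0,0,0.3325,0]
}}

```text
t: 5.18
tool_pos: [0.444, -0.0422, 0.1201]
orientation: [2.494, 1.91, 0.0]
force: [-0.3, 0.1, -1.9]
opening: 0.0115
gripper_force: 60.0
```

```bash
python3 -c "
from h import *
st()
for n in('top','scene'):
    im,X=cloud(n); hsv=cv2.cvtColor(im,cv2.COLOR_RGB2HSV)
    m=(hsv[...,0]>5)&(hsv[...,0]<22)&(hsv[...,1]>170)&(X[...,2]>.06)&(X[...,2]<.2)
    Q=X[m]; Q=Q[(Q[:,1]>-.2)&(Q[:,1]<.2)&(Q[:,0]<.65)]
    u=Q[:,:2]@ex; w=Q[:,:2]@ey+.44
    print(n,len(Q),'u',np.percentile(u,[1,99]).round(4),'w',np.percentile(w,[1,99]).round(4),'z',np.percentile(Q[:,2],[5,50,95]).round(4))
    c=np.array([u.min()/2+u.max()/2,w.min()/2+w.max()/2])
    k=np.hypot(u-c[0],w-c[1])<.075
    A=np.c_[u-c[0],w-c[1],np.ones(len(u))]
    k&=Q[:,2]<np.median(Q[:,2])+.008
    for _ in range(3):
        s=np.linalg.lstsq(A[k],Q[k,2],rcond=None)[0]; k=abs(A@s-Q[:,2])<.004
    print('centre',c.round(4),'plane slope u,w, z0',s.round(4))
    if n=='scene': cv2.imwrite('pics/s1.png',cv2.resize(im[100:300,200:560,::-1],(720,400)))
"
```

```text
t 5.175 pos [ 0.444  -0.0422  0.1201] yaw 74.88 F [-0.3  0.1 -1.9] open 0.0115 gf 60.0
top 431 u [0.0769 0.1728] w [-0.005   0.0732] z [0.1005 0.1075 0.1244]
centre [0.1241 0.0351] plane slope u,w, z0 [ 0.0078 -0.0222  0.1063]
scene 1776 u [-0.2485  0.1993] w [-0.0795  0.7333] z [0.1018 0.1067 0.1238]
centre [-0.0446  0.3443] plane slope u,w, z0 [0. 0. 0.]
```

View pics/s1.png

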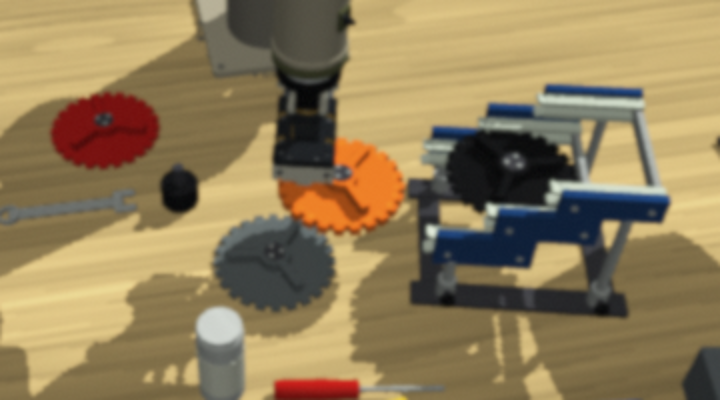

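The orange plate hangs level in the gripper in front of the rack, at about (345,185) in the crop. I bring it to slot height and advance.

>>> {"method": "move_arm", "body": {
  "deltas": [0.01,0,0.0105,0,0,0.002,0,0.025,0,0.0105,0,0,0.002,0,0.04,0,0.0105,0,0,0.002,0,0.055,0,0.0105,0,0,0.002,0,0.07,0,0.0105,0,0,0.002,0,0.08,0,0.0105,0,0,0.002,0,0.09,0,0.0105,0,0,0.002,0,0.1,0,0.0105,0,0,0.002,0,0.11,0,0.0105,0,0,0.002,0,0.118,0,0.0105,0,0,0.002,0,0.118,0,0.0105,0,0,0.002,0]
}}

```text
t: 6.65
tool_pos: [0.4755, 0.071, 0.1093]
orientation: [-2.498, -1.905, 0.0]
force: [-0.5, 0.1, -2.4]
opening: 0.0113
gripper_force: 60.0
```

```bash
python3 -c "
from h import *
st(); p=robot.read_state()['tool_pos'][:2]; print(p@ex,p@ey+.44, robot.read_state()['wrist_torque'])"
```

```text
t 6.65 pos [0.4755 0.071  0.1093] yaw 74.67 F [-0.5  0.1 -2.4] open 0.0113 gf 60.0
0.1935273542471034 -6.853903931886007e-05 [-0.17196313 -0.03274453 -0.01535872]
```

>>> {"method": "move_arm", "body": {
  "deltas": [0.007,0,0,0,0,0,0,0.012,0,0,0,0,0,0,0.016,0,0,0,0,0,0,0.019,0,0,0,0,0,0,0.021,0,0,0,0,0,0,0.022,0,0,0,0,0,0,0.022,0,0,0,0,0,0]
}}

```text
t: 7.52
tool_pos: [0.4812, 0.0917, 0.1093]
orientation: [2.498, 1.905, -0.0]
force: [0.3, 0.2, -2.1]
opening: 0.0113
gripper_force: 60.0
```

```bash
python3 -c "
from h import *
st(); p=robot.read_state()['tool_pos'][:2]; print(p@ex,p@ey+.44, robot.read_state()['wrist_torque'])"
```

```text
t 7.525 pos [0.4812 0.0917 0.1093] yaw 74.64 F [ 0.3  0.2 -2.1] open 0.0113 gf 60.0
0.21504047565196224 -0.0001443097840424512 [-0.14419182 -0.02360462 -0.00522457]
```

>>> {"method": "move_arm", "body": {
  "deltas": [0.002,0,0,0,0,0,0,0.004,0,0,0,0,0,0,0.006,0,0,0,0,0,0,0.007,0,0,0,0,0,0,0.007,0,0,0,0,0,0]
}}

```text
t: 8.15
tool_pos: [0.4826, 0.0968, 0.1091]
orientation: [2.497, 1.903, -0.005]
force: [-2.3, -9.3, -1.1]
opening: 0.0113
gripper_force: 60.0
```

```bash
python3 -c "
from h import *
st(); p=robot.read_state()['tool_pos'][:2]; print(p@ex,p@ey+.44, robot.read_state()['wrist_torque'])"
```

```text
t 8.15 pos [0.4826 0.0968 0.1091] yaw 74.62 F [-2.3 -9.3 -1.1] open 0.0113 gf 60.0
0.22035745082833313 -0.0001443997717788803 [-1.64519751  0.37493834 -0.03237263]
```

Contact came at the predicted depth. Now I lower it onto the groove floor.

>>> {"method": "move_arm", "body": {
  "deltas": [-0.001,0,0.001,0,0,0,0,-0.001,0,0.002,0,0,0,0,-0.001,0,0.003,0,0,0,0,-0.001,0,0.003,0,0,0,0]
}}

```text
t: 8.65
tool_pos: [0.4828, 0.0966, 0.1076]
orientation: [2.498, 1.904, -0.002]
force: [-7.4, -7.1, 10.7]
opening: 0.0115
gripper_force: 60.0
```

```bash
python3 -c "
from h import *
st(); p=robot.read_state()['tool_pos'][:2]; print(p@ex,p@ey+.44, robot.read_state()['wrist_torque'])"
```

```text
t 8.65 pos [0.4828 0.0966 0.1076] yaw 74.62 F [-7.4 -7.1 10.7] open 0.0115 gf 60.0
0.2201614264718718 -0.0004079095526712817 [-1.16919027  1.28866119  0.04507587]
```

>>> {"method": "move_arm", "body": {
  "deltas": [0,0,-0.001,0,0,0,0,0,0,-0.001,0,0,0,0.35,0,0,-0.001,0,0,0,0.35,0,0,-0.001,0,0,0,0.35,0,0,-0.01,0,0,0,0.35,0,0,-0.03,0,0,0,0.35,-0.03,0,-0.05,0,0,0,0.35,-0.08,0,-0.07,0,0,0,0.35,-0.12,0,-0.09,0,0,0,0.35,-0.12,0,-0.09,0,0,0,0.35]
}}

```text
t: 9.9
tool_pos: [0.4519, -0.0204, 0.1991]
orientation: [2.499, 1.898, 0.004]
force: [-0.7, -0.1, -0.6]
opening: 0.0328
gripper_force: 0.0
```

```bash
cat > chk.py <<'E'
from h import *
import sys
st()
for n in('top','scene'):
    im,X=cloud(n); hsv=cv2.cvtColor(im,cv2.COLOR_RGB2HSV)
    m=(hsv[...,0]>5)&(hsv[...,0]<22)&(hsv[...,1]>170)&(X[...,2]>.05)&(X[...,2]<.2)
    Q=X[m]; u=Q[:,:2]@ex; w=Q[:,:2]@ey+.44
    k=(abs(w)<.1)&(u>.1)&(u<.35); Q,u,w=Q[k],u[k],w[k]
    k=(Q[:,2]<np.median(Q[:,2])+.008); A=np.c_[u-.268,w,np.ones(len(u))]
    for _ in range(3):
        s=np.linalg.lstsq(A[k],Q[k,2],rcond=None)[0]; k=abs(A@s-Q[:,2])<.004
    print(n,len(Q),'u min',u.min().round(4),np.percentile(u,1).round(4),'z',np.median(Q[:,2]).round(4),'plane',s.round(4))
    cv2.imwrite(f'pics/{n}_{sys.argv[1]}.png',np.vstack([cv2.resize(im[100:300,200:560,::-1],(720,400))]))
    P=X.reshape(-1,3);P=P[~np.isnan(P[:,0])]
    try: print('thin',disc(P,np.array([.486,-.085]),.003,.03))
    except Exception as e: print(e)
E
python3 chk.py 2; python3 -c "
from h import *
go([.478,-.132,.11],80.3)"
```

```text
t 9.9 pos [ 0.4519 -0.0204  0.1991] yaw 74.45 F [-0.7 -0.1 -0.6] open 0.0328 gf 0.0
top 263 u min 0.1891 0.1896 z 0.0945 plane [0.0006 0.0189 0.0935]
thin (array([ 0.5495, -0.0923]), np.float64(42.85), np.float64(0.63), np.float64(0.0069))
scene 1095 u min 0.1903 0.1929 z 0.095 plane [ 0.0115 -0.0004  0.0947]
thin (array([ 0.283 , -0.1145]), np.float64(nan), np.float64(nan), np.float64(nan))
[0.478, -0.132, 0.11] 80.3 -> [-0.1026  0.0559  0.0869] [ 0.0012 -0.0006 -0.1002]
  return _methods._mean(a, axis=axis, dtype=dtype,
  ret = ret.dtype.type(ret / rcount)
h.py:35: RuntimeWarning: Mean of empty slice.
  a=np.arctan2(d[k,1],d[k,0]); e=np.exp(3j*a).mean()
```

View pics/scene_2.png

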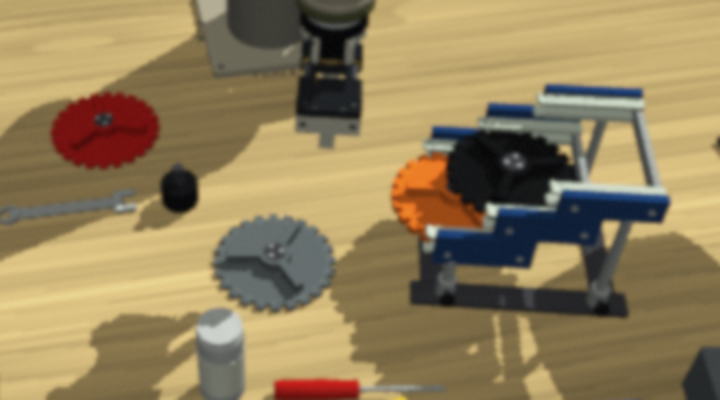

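The orange plate is in the bottom slot, its front edge 80 mm before home and flat. Now the grey plate.

>>> {"method": "move_arm", "body": {
  "deltas": [-0.03,0.018,0,0,0,-0.03,0.4,-0.07,0.038,0.03,0.0012,-0.0006,-0.1,0.4,-0.1026,0.0559,0.0869,0.0012,-0.0006,-0.1,0.4,-0.1026,0.0559,0.0869,0.0012,-0.0006,-0.1,0.4,-0.1026,0.0559,0.0869,0.0012,-0.0006,-0.1,0.4,-0.1026,0.0559,0.0869,0.0012,-0.0006,-0.1,0.4]
}}

```text
t: 10.75
tool_pos: [0.479, -0.1311, 0.1112]
orientation: [2.398, 2.028, 0.0]
force: [-0.3, -0.4, -0.4]
opening: 0.0373
gripper_force: 0.0
```

```bash
python3 -c "
from h import *
st(); go([.478,-.132,.019],80.3)
im,d=robot.read_camera('wrist'); cv2.imwrite('pics/w2.png',im[...,::-1])"
```

```text
t 10.75 pos [ 0.479  -0.1311  0.1112] yaw 80.45 F [-0.3 -0.4 -0.4] open 0.0373 gf 0.0
[0.478, -0.132, 0.019] 80.3 -> [-0.001  -0.0009  0.0922] [0.0013 0.0007 0.0026]
```

View pics/w2.png

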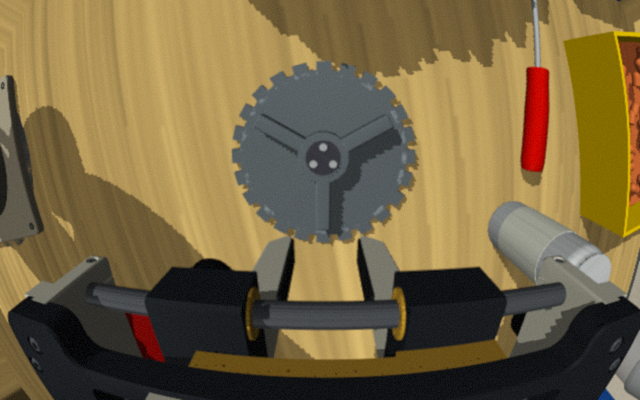

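The grey rib runs down the middle: hub at (323,157), rib end at (323,230), fingers at about 275 and 375. I descend and grip.

>>> {"method": "move_arm", "body": {
  "deltas": [-0.001,-0.001,0.045,0,0,0.0026,0.4,-0.001,-0.001,0.075,0,0,0.0026,0.4,-0.001,-0.001,0.087,0,0,0.0026,0.4,-0.001,-0.001,0.0922,0,0,0.0026,0.4,-0.001,-0.001,0.0922,0,0,0.0026,0.4,-0.001,-0.001,0.0922,0,0,0.0026,0,-0.001,-0.001,0.0922,0,0,0.0026,0,-0.001,-0.001,0.0922,0,0,0.0026,0,-0.001,-0.001,0.0922,0,0,0.0026,0],
  "squeeze": 60
}}

```text
t: 11.92
tool_pos: [0.4767, -0.133, 0.0176]
orientation: [-2.403, -2.024, 0.001]
force: [-0.2, 0.5, 4.4]
opening: 0.0115
gripper_force: 60.0
```

```bash
python3 -c "
from h import *
st(); s=robot.read_state(); z=s['tool_pos'][2]
go(rk(.185,0,.28),74.75)   # centre u .233
print('underside offset',z,'insert z',.177+.003+z)"
```

```text
t 11.925 pos [ 0.4767 -0.133   0.0176] yaw 80.21 F [-0.2  0.5  4.4] open 0.0115 gf 60.0
[0.4732 0.0628 0.28  ] 74.75 -> [ 0.1921 -0.0369 -0.2625] [-0.0006  0.0007  0.0953]
underside offset 0.017638649631886886 insert z 0.19763864963188688
```

>>> {"method": "move_arm", "body": {
  "deltas": [0,0,-0.01,0,0,0,0,0,0,-0.04,0,0,0,0,0,0,-0.085,0,0,0,0,0,0,-0.135,0,0,0,0,0.005,-0.001,-0.185,0,0,0.02,0,0.03,-0.006,-0.23,0,0,0.05,0,0.07,-0.013,-0.2625,0,0,0.08,0,0.12,-0.023,-0.2625,0,0,0.0953,0,0.165,-0.032,-0.2625,0,0,0.0953,0,0.185,-0.0355,-0.2625,0,0,0.0953,0,0.1921,-0.0369,-0.2625,0,0,0.0953,0,0.1921,-0.0369,-0.2625,0,0,0.0953,0]
}}

```text
t: 13.42
tool_pos: [0.4729, 0.0627, 0.2797]
orientation: [-2.496, -1.908, 0.003]
force: [-0.4, -0.2, -1.6]
opening: 0.0116
gripper_force: 60.0
```

```bash
cat > chk2.py <<'E'
from h import *
st(); s=robot.read_state(); p=s['tool_pos']; tu,tw=p[:2]@ex,p[:2]@ey+.44; print('tcp u,w',tu,tw,s['wrist_torque'].round(2))
for n in('top','scene'):
    im,X=cloud(n); P=X.reshape(-1,3); P=P[~np.isnan(P[:,0])]
    u=P[:,:2]@ex; w=P[:,:2]@ey+.44
    k=(abs(w)<.064)&(u>tu+.03)&(u<tu+.135)&(abs(P[:,2]-(p[2]-.0176+.006))<.025)
    Q,u,w=P[k],u[k],w[k]; A=np.c_[u-tu-.048,w,np.ones(len(u))]; k=abs(Q[:,2]-np.percentile(Q[:,2],35))<.006
    for _ in range(4):
        c=np.linalg.lstsq(A[k],Q[k,2],rcond=None)[0]; k=abs(A@c-Q[:,2])<.004
    print(n,k.sum(),'plane slope u,w,z',c.round(4),'front u',np.percentile(u[k&(abs(w)<.02)],98).round(4))
E
python3 chk2.py; python3 -c "
from h import *
go(rk(.185,0,.198),74.75)"
```

```text
t 13.425 pos [0.4729 0.0627 0.2797] yaw 74.79 F [-0.4 -0.2 -1.6] open 0.0116 gf 60.0
tcp u,w 0.18488239602631934 0.0002577005170327218 [-0.11 -0.02 -0.05]
top 323 plane slope u,w,z [-0.0349 -0.0102  0.2684] front u 0.305
scene 903 plane slope u,w,z [-0.0134  0.004   0.2673] front u 0.3091
[0.4732 0.0628 0.198 ] 74.75 -> [0.0009 0.0001 0.0816] [-0.0013  0.0011 -0.0008]
```

>>> {"method": "move_arm", "body": {
  "deltas": [0,0,0.03,0,0.001,0,0,0,0,0.06,0,0.001,0,0,0.005,0,0.0807,0,0.001,0,0,0.02,0,0.0807,0,0.001,0,0,0.038,0,0.0807,0,0.001,0,0,0.055,0,0.0807,0,0.001,0,0,0.072,0,0.0807,0,0.001,0,0,0.09,0,0.0807,0,0.001,0,0,0.105,0,0.0807,0,0.001,0,0,0.12,0,0.0807,0,0.001,0,0,0.13,0,0.0807,0,0.001,0,0,0.13,0,0.0807,0,0.001,0,0]
}}

```text
t: 15.02
tool_pos: [0.5072, 0.1888, 0.1988]
orientation: [-2.495, -1.907, 0.001]
force: [-0.4, -0.7, -1.6]
opening: 0.0116
gripper_force: 60.0
```

```bash
python3 chk2.py
```

```text
t 15.025 pos [0.5072 0.1888 0.1988] yaw 74.8 F [-0.4 -0.7 -1.6] open 0.0116 gf 60.0
tcp u,w 0.3155536282301461 0.00033952386188496053 [-0.13  0.    0.03]
top 242 plane slope u,w,z [-0.0061  0.0082  0.1859] front u 0.442
scene 761 plane slope u,w,z [-0.0031  0.0003  0.186 ] front u 0.4407
```

Free and level. I push on gently towards the stop, about 34 mm away.

>>> {"method": "move_arm", "body": {
  "deltas": [0.006,0,0,0,0,0,0,0.013,0,0,0,0,0,0,0.019,0,0,0,0,0,0,0.024,0,0,0,0,0,0,0.028,0,0,0,0,0,0,0.031,0,0,0,0,0,0,0.033,0,0,0,0,0,0,0.035,0,0,0,0,0,0,0.035,0,0,0,0,0,0]
}}

```text
t: 16.25
tool_pos: [0.5164, 0.2221, 0.1989]
orientation: [-2.496, -1.907, 0.001]
force: [0.1, -0.1, -2.2]
opening: 0.0114
gripper_force: 60.0
```

```bash
python3 chk2.py
```

```text
t 16.25 pos [0.5164 0.2221 0.1989] yaw 74.76 F [ 0.1 -0.1 -2.2] open 0.0114 gf 60.0
tcp u,w 0.3500806353840043 0.0002431910612976651 [-0.1  -0.02  0.01]
top 236 plane slope u,w,z [0.0014 0.0147 0.1861] front u 0.4836
scene 813 plane slope u,w,z [-0.004  -0.0054  0.1864] front u 0.4812
```

>>> {"method": "move_arm", "body": {
  "deltas": [0.001,0,0,0,0,0,0,0.002,0,0,0,0,0,0,0.003,0,0,0,0,0,0,0.0035,0,0,0,0,0,0,0.0035,0,0,0,0,0,0]
}}

```text
t: 16.98
tool_pos: [0.5168, 0.2232, 0.1985]
orientation: [2.497, 1.905, -0.007]
force: [-2.7, -11.2, 0.9]
opening: 0.0115
gripper_force: 60.0
```

```bash
python3 chk2.py
```

```text
t 16.975 pos [0.5168 0.2232 0.1985] yaw 74.69 F [ -2.7 -11.2   0.9] open 0.0115 gf 60.0
tcp u,w 0.351287300833252 8.248551080153321e-05 [-1.85  0.48  0.03]
top 252 plane slope u,w,z [ 0.0074 -0.      0.186 ] front u 0.4856
scene 804 plane slope u,w,z [ 0.0058 -0.0142  0.1859] front u 0.4825
```

At the stop. Lowering onto the floor.

>>> {"method": "move_arm", "body": {
  "deltas": [-0.0015,0,0.001,0,0,0,0,-0.0015,0,0.002,0,0,0,0,-0.0015,0,0.003,0,0,0,0,-0.0015,0,0.0035,0,0,0,0,-0.0015,0,0.0035,0,0,0,0]
}}

```text
t: 17.7
tool_pos: [0.517, 0.2229, 0.1958]
orientation: [2.497, 1.906, -0.002]
force: [-2.9, -8.0, 1.4]
opening: 0.0115
gripper_force: 60.0
```

```bash
python3 chk2.py
```

```text
t 17.7 pos [0.517  0.2229 0.1958] yaw 74.72 F [-2.9 -8.   1.4] open 0.0115 gf 60.0
tcp u,w 0.35106444486558747 -0.00014009995820529753 [-1.09  0.26  0.04]
top 237 plane slope u,w,z [0.0218 0.0025 0.1834] front u 0.4819
scene 767 plane slope u,w,z [ 0.0085 -0.0057  0.1842] front u 0.4793
```

>>> {"method": "move_arm", "body": {
  "deltas": [0,0,0.001,0,0,0,0,0,0,0.001,0,0,0,0,0,0,0.0005,0,0,0,0.35,0,0,0.0005,0,0,0,0.35,0,0,0,0,0,0,0.35,0,0,-0.01,0,0,0,0.35,0,0,-0.03,0,0,0,0.35,-0.02,0,-0.06,0,0,0,0.35,-0.06,0,-0.09,0,0,0,0.35,-0.12,0,-0.11,0,0,0,0.35,-0.17,0,-0.11,0,0,0,0.35,-0.2,0,-0.11,0,0,0,0.35]
}}

```text
t: 19.3
tool_pos: [0.4643, 0.029, 0.3079]
orientation: [2.497, 1.905, 0.003]
force: [0.6, 0.0, -0.6]
opening: 0.0323
gripper_force: 0.0
```

```bash
cat > chk3.py <<'E'
from h import *
st()
ims=[]
for n in('top','scene'):
    im,X=cloud(n); P=X.reshape(-1,3); P=P[~np.isnan(P[:,0])]
    U=P[:,:2]@ex; W=P[:,:2]@ey+.44
    for nm,uh,zt,lim in(('thick',.268,.094,.25),('mid',.333,.138,.33),('thin',.398,.183,.5)):
        k=(abs(W)<.06)&(U>uh-.1)&(U<min(lim,uh+.076))&(abs(P[:,2]-zt)<.02)
        A=np.c_[U-uh,W,np.ones(len(U))][k]; z=P[k,2]; j=abs(z-zt)<.006
        for _ in range(4):
            c=np.linalg.lstsq(A[j],z[j],rcond=None)[0]; j=abs(A@c-z)<.004
        f=A[j&(abs(A[:,1])<.03)]
        r=np.hypot(f[:,0],f[:,1]); fr=r[f[:,0]<-.06]
        print(n,nm,j.sum(),'slopes,z',c.round(4),'front rim radius',np.percentile(fr,[90,98]).round(4))
    ims.append(cv2.resize(im[100:300,120:520,::-1] if n=='top' else im[100:300,200:600,::-1],(600,300)))
cv2.imwrite('pics/end.png',np.vstack(ims))
E
python3 chk3.py
```

```text
t 19.3 pos [0.4643 0.029  0.3079] yaw 74.68 F [ 0.6  0.  -0.6] open 0.0323 gf 0.0
top thick 59 slopes,z [0.011  0.0369 0.0938] front rim radius [0.0767 0.0776]
top mid 306 slopes,z [-0.0388  0.0068  0.1364] front rim radius [0.0784 0.0821]Traceback (most recent call last):
  File "chk3.py", line 14, in <module>
    print(n,nm,j.sum(),'slopes,z',c.round(4),'front rim radius',np.percentile(fr,[90,98]).round(4))
                                                                ~~~~~~~~~~~~~^^^^^^^^^^^^
    return _quantile_unchecked(
        a, q, axis, out, overwrite_input, method, keepdims, weights)
    return _ureduce(a,
                    func=_quantile_ureduce_func,
    ...<5 lines>...
                    overwrite_input=overwrite_input,
                    method=method)
    r = func(a, **kwargs)
    result = _quantile(arr,
                       quantiles=q,
    ...<2 lines>...
                       out=out,
                       weights=wgt)
    slices_having_nans = np.isnan(arr[-1, ...])
                                  ~~~^^^^^^^^^
IndexError: index -1 is out of bounds for axis 0 with size 0
```

The arm blocks the top view, so I move it out of the way along the rack's -x and look again.

>>> {"method": "move_arm", "body": {
  "deltas": [-0.06,0,0,0,0,0,0.35,-0.12,0,0,0,0,0,0.35,-0.18,0,0,0,0,0,0.35,-0.24,0,0,0,0,0,0.35,-0.3,0,0,0,0,0,0.35,-0.3,0,0,0,0,0,0.35]
}}

```text
t: 20.1
tool_pos: [0.3843, -0.2618, 0.3064]
orientation: [2.502, 1.9, -0.001]
force: [-0.3, 0.5, -0.4]
opening: 0.0324
gripper_force: 0.0
```

```bash
sed -i "s/np.percentile(fr,\[90,98\]).round(4)/np.percentile(fr,[90,98]).round(4) if len(fr) else None/" chk3.py; python3 chk3.py
```

```text
t 20.1 pos [ 0.3843 -0.2618  0.3064] yaw 74.42 F [-0.3  0.5 -0.4] open 0.0324 gf 0.0
top thick 431 slopes,z [-0.0029 -0.0028  0.0945] front rim radius [0.0765 0.0781]
top mid 544 slopes,z [ 0.0033 -0.      0.1386] front rim radius [0.0792 0.081 ]
top thin 1188 slopes,z [ 0.0157 -0.0058  0.184 ] front rim radius [0.0785 0.0798]
scene thick 563 slopes,z [0.0097 0.0027 0.0947] front rim radius [0.0774 0.0784]
scene mid 705 slopes,z [ 0.0175 -0.0032  0.1391] front rim radius [0.0793 0.0807]
scene thin 1461 slopes,z [ 0.0147 -0.0031  0.1839] front rim radius [0.0778 0.0794]
```

View pics/end.png

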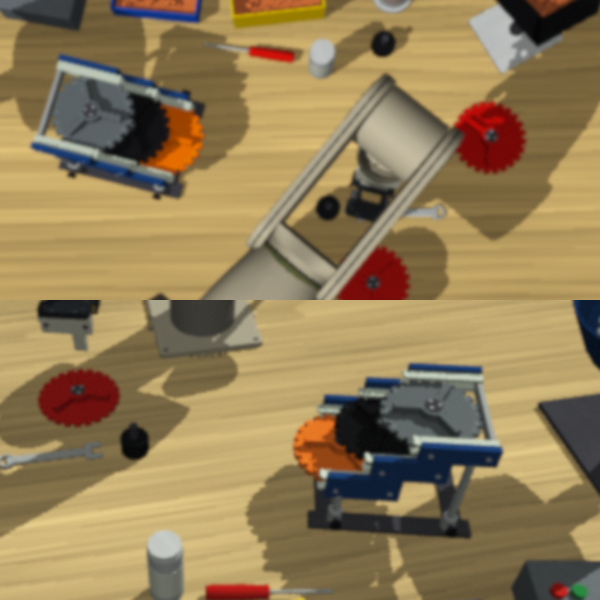

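Both plates lie flat at home. The black plate and the bystanders are where they were. I hand the job in.

```bash
python3 -c "
from plant import robot
print(robot.close_job())"
```

```text
the job is handed in; nothing more can be done
None
```

The orange plate is in the bottom slot and the grey plate in the top slot, both pushed to their back stops and lying flat; I saw no shift in the black plate or the bystanders, and the job was handed in at about 20 s, with no verdict returned.

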